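# Put the awl back in the hasped tool case

### The job

Put the awl away: swing the steel hasp of the wooden tool case up off its staple, lift the lid until it stands upright or a little beyond and stays there by itself, then take the awl out of the bench block and put its steel shaft down through the free middle hole of the rack inside the case, until the brass ferrule sits on the rack. Leave the lid standing open, and do not shift or knock over the drum, the mallet, the tin or the varnish jar.

Things in the scene. Friction and masses are not known exactly. Their poses are not given: they have to be found in the camera images.
- case: Dark wooden tool case, fixed to the bench: 160 (x, front to back) x 270 (y) x 145 mm high without its lid, walls and floor 10 mm thick. Origin at the centre of its underside on the bench; x points from its front (hasp side, facing the robot) to its back, z up. It starts shut. The lid is a flat board 14 mm thick on top (its top face 159 mm above the bench).
- lid (a joint): Lid hinge along the case's y at the top of the back wall: 0 shut, 1.57 upright, stop at 1.9 rad. The lid (0.35 kg) swings up and back; the hinge is stiff (about 0.4 N m), so that the lid stays wherever it is left. It cannot lift more than about 0.03 rad while the hasp is on the staple.
- lid_hinge (a point): Middle of the lid's hinge axis, 80 mm behind the case's centre, 145.5 mm above the bench. Its axes turn with the lid (those of the case when shut).
- lid_handle (a point): Middle of the round steel bar (10 mm thick, 150 mm long, along y) of the bow handle on the lid, on a leg at each end; the bar's centre line is 28 mm above the lid's top face, 35 mm back from the lid's front edge and, in the lid's axes, at (-125, 0, +42) mm from lid_hinge.
- hasp (a joint): Swing of the hasp about its pivot: 0 hanging flat against the case front, over the staple; 1.57 straight out to the front; stop at 2.3 rad. It starts between 0 and 0.2 and is clear of the staple beyond about 0.5. Its knuckle is tight (0.04 N m): it stays where it is left. Swung out, on the raised lid, it stands some 50 mm above the lid's edge, in the way of a gripper at the middle of the bar.
- hasp_pivot (a point): Middle of the hasp's pivot axis (along y) on the front edge of the lid: with the lid shut 5 mm in front of the case's front face and 151.5 mm above the bench. Its axes turn with the hasp.
- hasp_lip (a point): Middle of the out-turned lip at the free end of the hasp, a steel strap 24 mm wide (y), 3 mm thick, 44 mm long, with a slot that fits over the staple. The lip is 24 mm wide (y), 4 mm thick (z) and reaches 22 mm out from the strap; this point is at (-12, 0, -44) mm from hasp_pivot in the hasp's axes.
- rack: Light wooden rack fixed on the case's floor: 32 (x) x 156 (y) x 58 mm high, its top board with three 10 mm holes in a row along y, 52 mm apart. Origin at the centre of its underside. A chisel with a square 21 mm handle (66 mm above the rack) is fixed in the +y hole, a slim round file (17 mm, 62 mm above the rack) in the -y hole; the middle hole is free. Hidden while the lid is shut.
- rack_hole (a point): Centre of the mouth of the rack's free middle hole (10 mm diameter, through the board), on the rack's top face, 68 mm above the bench, 58 mm above the rack's origin.
- block: Wooden bench block, fixed: 110 (x) x 75 (y) x 62 mm high, origin at the centre of its underside. Two upright holes (10 mm), at x = +26 mm (the awl) and x = -26 mm, where a gouge is stuck fast: a square handle 23 mm thick, its top 97 mm above the block.
- block_hole (a point): Centre of the mouth of the hole in which the awl stands at the start, on the block's top face, 62 mm above the bench.
- awl: The awl, upright, loose in the block: steel shaft 6 mm thick and 55 mm long, pointing down, its last 15 mm tapering to a point; a brass ferrule (18 mm diameter, 12 mm high), then a round wooden handle of 25 mm diameter with a 30 mm knob at its top, 74 mm above the origin. Origin on its axis at the ferrule's underside (the shoulder that rests on block or rack); z along the axis, up. About 70 g.
- drum: Bystander: small round clay drum, 83 mm diameter, 68 mm high, standing; origin at the centre of its underside. The drum and the block take one side of the case each, either way round.
- mallet: Bystander: carver's mallet standing on its head, 80 mm diameter, 187 mm high with its handle up; origin at the centre of its underside.
- tin: Bystander: steel tin, 68 mm diameter, 85 mm high; origin at the centre of its underside. Mallet and tin stand beside the rear corners of the case, either way round.
- staple_end (a point): Outer end of the U-shaped steel staple (11 mm wide) that sticks 17 mm out of the case's front face, 125 mm above the bench, through the slot of the hasp.
- jar: Bystander: small amber glass varnish jar, 46 mm diameter, 62 mm high, standing in front of the case, 90 to 115 mm to the +y side of the hasp; origin at the centre of its underside.
Mind the look-alikes: they are no part of the job. There is more than one size of the awl; the job needs the largest.

How it is judged (in metres and radians):
On the way, in this order (a step that is already met when the one before it is completed fails the run):
1. the hasp is swung up clear of the staple (beyond 0.5 rad) with the lid still shut (value of joint hasp above 0.5 rad and value of joint lid below 0.06 rad), for 0.2 s.
2. the lid stands open, upright or nearly (beyond 1.4 rad) (value of joint lid above 1.4 rad), for 0.3 s.
At the end, for the whole second after the job is handed in: The lid stands open by itself (beyond 1.4 rad); the awl is at rest upright (within 0.12 rad) in the rack's free middle hole, its axis within 5 mm of the hole's and the ferrule's underside within 4 mm of the rack's top; drum, mallet, tin and jar are within 20 mm of where they stood (value of joint lid above 1.4 rad and horizontal distance between awl and rack_hole below 0.005 m and z of awl in the frame of rack_hole between -0.004 and 0.004 m and angle between awl's own z axis and vertical below 0.12 rad and linear speed of awl below 0.02 m/s and distance of each of drum, mallet, tin, jar from where it was at the start of the episode below 0.02 m); the robot touches nothing.
It fails at once if drum, mallet, tin or jar shifted more than 20 mm or knocked over (distance of any of drum, mallet, tin, jar from where it was at the start of the episode above 0.02 m or angle between any of drum, mallet, tin, jar's own z axis and vertical above 0.4 rad).
It also fails if it takes over 72 s, if anything falls off the work surface, if the arm or the gripper's body presses on something with over 40 N, if the wrist force passes 120 N, or if a joint passes its speed limit or range.

### The arm

A 6-joint arm with a two-finger parallel gripper is mounted at the origin on the work surface. World frame = base frame: x ahead of the robot, y to its left, z up, the work surface at z = 0. Lengths are in mm, angles in rad, forces in N, time in s.
With the tool pointing down it reaches from about 275 to 750 mm from the base axis. Payload 10.2 kg.
Tool frame: the origin (TCP) lies between the finger pads; the fingertips stand 25 mm ahead of it and the grasp point (between the pads) lies 6 mm ahead of it; z points along the fingers, y is the line along which they close (so a half turn about z gives the same grasp; the last joint's range is limited). The gripper opens to 85 mm and grips with 20 to 120 N. Pads are 22 mm wide; open, the fingers measure 114 mm over their backs; the gripper's body (76 mm by 85 mm) begins 54 mm behind the grasp point. The pads swing forward as they close: fully open they stand 13 mm farther back than shut.
Start: joints at [1.052, 0.313, 1.498, -0, 1.331, -0.223], TCP at [153.053, 502.201, 256.294] pointing down, gripper open.
Joint ranges: [-2.94, 2.94], [-0.97, 2.17], [0.19, 2.56], [-1.23, 4.37], [0.02, 3.11], [-2.88, 2.88]. Speed limits (rad/s): [2.39, 2.39, 3.01, 3.14, 3.14, 3.14].

### API

Orientations are given as a unit quaternion [w, x, y, z].
In Python, from rig import ctrl, eyes, finish_job gives the robot as it stands.
- The arm moves only by the tool step_arm, never from a script. Its argument "increments" is a list of rows, each an object of numbers: "dx", "dy", "dz": the shift along the tool's x, y, z in units of 25 mm (1.0 is 25 mm); "wx", "wy", "wz": the turn, a rotation vector about the tool's x, y, z in units of 6 degrees (1.0 is 6 degrees). A call has 1 to 5 rows; each row shifts and turns the commanded pose from where the row before left it, along the tool's axes as they then stand; what a row does not reach is not made up. A row lasts 1/10 s, in which the tool goes at most 50 mm and 8.59 degrees, less where a joint would pass 70% of its speed; a pose out of reach is approached as far as the arm can. A call is refused whole if a number of a shift passes 1 or a number of a turn 1, either way. A call with a gripper value outside its range is refused whole. "fingers" is the finger opening in mm, from 0 to 85.4, set as the call begins (left out, the last holds). The fingers move at their own pace and stop on an object; "squeeze" is the grip in N (left out, the last holds). Time passes only in rows, so rows that do not move let the fingers close. It gives the time, the measured TCP pose, the force, the opening and the grip force at its end, in the units of the state.
- ctrl.sense(): the state, without advancing time (a new reading comes with each control period).
- eyes.capture(name): name is "scene" or "side" or "wrist"; returns a dict with "frame" (420x560x3 uint8, blue, green, red), "fx", "fy", "cx", "cy" (pixels), "R" (3x3) and "t" (3): a world point X has camera coordinates R X + t; the wrist camera has in their place "tool_from_camera" (4x4, takes a point from camera to tool coordinates, whose origin is the TCP and whose axes are the flange's). Camera axes: x right, y down, z forward; pixel columns grow to the right and rows downward; lengths in mm; the calibration is good to about 2 mm. A picture is of the moment at which its call begins: read the wrist's pose just before it. There is no depth.
- finish_job(): hands the job in; it is judged then, once.
Trained networks look in the newest picture that a camera, given by its name, has taken for a name from the list of things; names that differ only in an ending like _2 or _b are one class to them, and where a whole thing is asked for, a point or a joint stands for the part that bears it (a point fixed in the world has none). Each returns a list of dicts, best first, with "p" (0 to 1); they miss things now and then, are a little off and sometimes report something else, mostly with a low value. They report only what shows in the picture. A call takes as long as a camera call. They do not tell look-alikes from the thing itself.
- eyes.cut_out(camera, label): "mask" (420x560 bool, what is visible of it).
- eyes.landmark_of(camera, label): "point" ([x, y, z] in mm, in the coordinates of the camera as it stood for that picture, good to about 4 mm: a listed point, or the origin of a listed thing).
The state is a dict: "time_s": time; "joints": joint angles; "dq": joint speeds; "tau": joint torques, N m; "eef_pos": TCP position; "ee_rot": TCP orientation; "force": force on the tool from outside, world axes, zero at the start; "wrist_torque": the same for the moment, N m; "grip_width": opening from 0.0 (shut) to 1.0 (fully open); "grip_force": force on a finger pad.
Only numpy, scipy, OpenCV 4.12 (cv2) and the standard library are available. Lean on these libraries where they do the work, as an engineer would, in place of code of your own. Each camera call takes 0.05 s, during which the arm holds its last target. There are 200 camera calls.

## Working session

There is one attempt and no reset: what is moved stays moved. The work goes in short steps, Python scripts to look and compute and a tool call to move; the robot and the scene stay as the last step left them, time stands still between calls to the robot, and variables do not carry over. Pictures are saved under pics/ and viewed, at most 14 in all, crops included, and the job is handed in when it is done.

Besides the shell and the picture viewer there is one more tool, called after "Request:" as name(argument=value, ...) on one line, values as JSON. step_arm: Moves the arm, as the interface text tells. Its arguments: {"type":"object","properties":{"increments":{"type":"array"},"fingers":{"type":"number"},"squeeze":{"type":"number"}},"required":["increments"]}

```bash
ls; mkdir -p pics
cat > h.py <<'E'
import numpy as np, cv2
from scipy.spatial.transform import Rotation as Ro
from rig import ctrl, eyes, finish_job
def toolT():
    s=ctrl.sense(); q=s["ee_rot"]; T=np.eye(4)
    T[:3,:3]=Ro.from_quat([q[1],q[2],q[3],q[0]]).as_matrix(); T[:3,3]=s["eef_pos"]; return T
def cap(n,save=None):
    T=toolT(); c=eyes.capture(n)
    if n=="wrist": c["W"]=T@np.array(c["tool_from_camera"])
    else:
        W=np.eye(4); R=np.array(c["R"]); W[:3,:3]=R.T; W[:3,3]=-R.T@np.array(c["t"]); c["W"]=W
    if save: cv2.imwrite("pics/"+save,c["frame"])
    return c
def world(c,p): return (c["W"]@np.append(p,1))[:3]
def pix(c,X):
    p=np.linalg.inv(c["W"])@np.append(X,1); return np.round([c["fx"]*p[0]/p[2]+c["cx"],c["fy"]*p[1]/p[2]+c["cy"]],1)
def onplane(c,u,v,z):
    d=c["W"][:3,:3]@np.array([(u-c["cx"])/c["fx"],(v-c["cy"])/c["fy"],1]); o=c["W"][:3,3]; return o+d*(z-o[2])/d[2]
def marks(n,c,labels):
    for l in labels:
        for r in eyes.landmark_of(n,l)[:4]:
            w=world(c,r["point"]); print(n,l,round(r["p"],2),np.round(w,1),pix(c,w))
E
python3 - <<'E'
from h import *
s=ctrl.sense();print(s["eef_pos"],s["ee_rot"],s["time_s"])
a=cap("scene","s0.png")
L=["case","lid_hinge","lid_handle","hasp_pivot","hasp_lip","staple_end","block","block_hole","awl","drum","mallet","tin","jar"]
marks("scene",a,L)
b=cap("side","d0.png"); marks("side",b,L)
cv2.imwrite("pics/both.png",cv2.resize(np.hstack([a["frame"],b["frame"]]),(800,300)))
E
```

```text
pics
[152.91951756 501.99467537 255.73681538] [-2.38788348e-04  1.47342935e-01  9.89085252e-01 -6.05247320e-04] 0.0
scene case 0.79 [574.7   9.3  -2.6] [249.3 251.2]
scene lid_hinge 0.76 [658.5   2.5 146.4] [220.5 223.3]
scene lid_handle 0.96 [535.2  11.5 182.8] [257.7 187.3]
scene hasp_lip 0.36 [ 4.537e+02 -2.912e+02 -1.000e-01] [202.7 188. ]
scene staple_end 0.4 [489.3 310.   59.5] [369.9 268. ]
scene block 0.82 [462.7 312.7   2.5] [373.1 278.5]
scene block 0.26 [ 673.9 -287.9    0.9] [146.8 223.9]
scene block 0.22 [ 453.9 -289.9   -0.5] [203.  188.3]
scene block_hole 0.86 [488.5 314.4  60.7] [371.9 268.3]
scene awl 0.74 [488.2 314.8  65.9] [372.4 266.7]
scene awl 0.65 [560.6 426.4  10.6] [398.8 327.1]
scene awl 0.44 [436.  464.5  11. ] [438.3 299.9]
scene drum 0.95 [ 457.1 -292.5    2.6] [201.6 187.7]
scene mallet 0.56 [ 6.717e+02 -2.867e+02  5.000e-01] [147.7 223.8]
scene mallet 0.48 [ 457.8 -289.5    0.9] [202.1 188.6]
scene mallet 0.47 [441.2 118.5   2.6] [312.5 240.2]
scene tin 0.74 [678.7 315.4   4. ] [325.3 338.4]
scene tin 0.52 [486.9 311.6  59.9] [371.1 267.6]
scene tin 0.
[... 372 characters left out ...]
.8   2.6] [268.2 226. ]
side hasp_pivot 0.48 [493.    8.9 148. ] [301.2 196.2]
side hasp_lip 0.45 [479.   16.6 110.1] [304.3 211.9]
side block 0.87 [4.631e+02 3.141e+02 1.000e-01] [248.6 340.3]
side block 0.39 [491.6  10.1 152.4] [301.6 195.4]
side block_hole 0.78 [490.6 314.6  59.7] [236. 320.]
side awl 0.76 [567.5 426.5  12. ] [175.6 360. ]
side awl 0.67 [487.  317.6  67.2] [236.5 319.9]
side awl 0.61 [435.9 466.7   9.6] [220.9 408.9]
side awl 0.22 [536.    6.1 191.5] [285.5 175.4]
side drum 0.98 [ 449.6 -291.7   -2.2] [356.6 174.6]
side mallet 0.87 [ 670.2 -283.8   -3.3] [286.7 153.4]
side tin 0.73 [6.759e+02 3.122e+02 2.000e-01] [166.5 299.6]
side jar 0.84 [444.  123.4   2.5] [296. 278.]
```

View pics/s0.png

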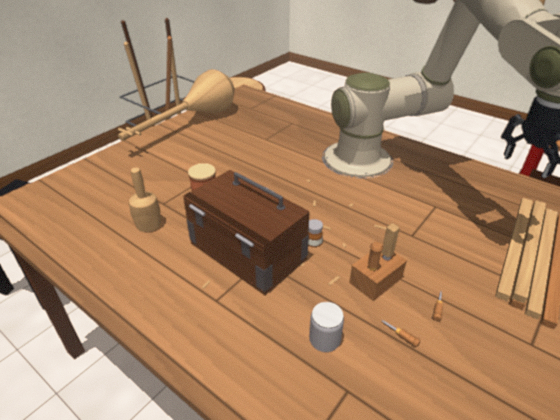

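View pics/d0.png

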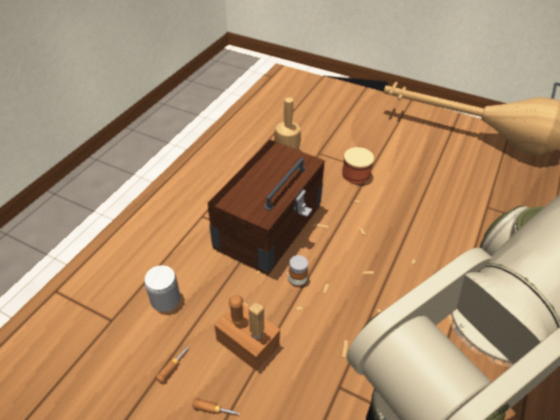

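The scene picture shows the case at about (250,230) with the jar in front of it (314,232). The block is at (378,270), holding the upright awl (375,257) and the pale gouge (390,243). 
Awl candidates: upright in the block (scene 375,257), and lying at (405,333) and (438,305). By the description it is the upright one, which is to be the largest. I'll check this in a crop and get the case yaw from the handle.

Run:
```python
from h import *
ims=[]
for n,box in (("scene",(340,210,120,150)),("side",(150,270,120,150))):
    c=cap(n); x,y,w,h=box
    ims.append(cv2.resize(c["frame"][y:y+h,x:x+w],(400,500),interpolation=cv2.INTER_CUBIC))
    for l,z in (("lid_handle",187),):
        for r in eyes.cut_out(n,l)[:2]:
            v,u=np.nonzero(r["mask"]); 
            P=np.array([onplane(c,a,b,z)[:2] for a,b in zip(u,v)])
            rect=cv2.minAreaRect(P.astype(np.float32)); print(n,l,r["p"],len(u),P.mean(0),rect)
    for l in ("lid_handle","case","awl","hasp","hasp_pivot","rack_hole"):
        marks(n,c,[l])
    for r in eyes.cut_out(n,"awl")[:4]:
        v,u=np.nonzero(r["mask"]); print(n,"awl",r["p"],len(u),u.mean(),v.mean())
w=cap("wrist"); print(np.round(w["tool_from_camera"],3).tolist(),w["fx"],w["cx"],w["cy"])
cv2.imwrite("pics/c1.png",np.hstack(ims))
```

```text
scene lid_handle 0.64 5019 [616.12459756  45.17433788] ((611.1707763671875, 36.76560974121094), (263.5374755859375, 161.01051330566406), 86.8949203491211)
scene lid_handle 0.76 [535.2  10.4 183.6] [257.3 186.9]
scene case 0.93 [577.8   8.6   1.1] [248.3 250.7]
scene awl 0.75 [488.  315.   65.6] [372.5 266.8]
scene awl 0.71 [564.3 423.2   9.6] [396.6 327.8]
scene awl 0.71 [439.9 463.2   9.3] [436.9 301.2]Traceback (most recent call last):
  File "<stdin>", line 12, in <module>
  File "h.py", line 21, in marks
    for r in eyes.landmark_of(n,l)[:4]:
             ~~~~~~~~~~~~~~~~^^^^^
ValueError: it knows: awl, block, block_hole, case, drum, hasp_lip, hasp_pivot, jar, lid_handle, lid_hinge, mallet, rack, rack_hole, staple_end, tin
```

Run:
```python
from h import *
ims=[]
for n,box in (("scene",(340,210,120,150)),("side",(150,270,120,150))):
    c=cap(n); x,y,w,h=box
    ims.append(cv2.resize(c["frame"][y:y+h,x:x+w],(400,500),interpolation=cv2.INTER_CUBIC))
    for r in eyes.cut_out(n,"lid_handle")[:2]:
        m=r["mask"].astype(np.uint8); cs=max(cv2.findContours(m,0,2)[0],key=cv2.contourArea)
        ap=cv2.approxPolyDP(cv2.convexHull(cs),4,True)[:,0]; print(n,"lid",r["p"],[(a.tolist(),np.round(onplane(c,*a,159)[:2]).tolist()) for a in ap])
    marks(n,c,["lid_handle","case","lid_hinge","hasp_pivot","awl"])
    for r in eyes.cut_out(n,"awl")[:4]:
        v,u=np.nonzero(r["mask"]); print(n,"awl",r["p"],len(u),u.mean(),v.mean())
w=cap("wrist"); print(np.round(w["tool_from_camera"],3).tolist(),w["fx"],w["cx"],w["cy"])
cv2.imwrite("pics/c1.png",np.hstack(ims))
```

```text
scene lid 0.57 [([182, 196], [653.0, -132.0]), ([231, 171], [498.0, -114.0]), ([308, 215], [522.0, 152.0]), ([261, 249], [676.0, 139.0])]
scene lid_handle 0.69 [538.5  10.5 181.9] [256.5 188.1]
scene case 0.93 [577.2   9.   -0.7] [248.6 251.2]
scene lid_hinge 0.92 [658.5   1.6 146.2] [220.2 223.2]
scene hasp_pivot 0.41 [ 458.5 -293.3   -2.5] [201.3 189.1]
scene awl 0.72 [487.  317.2  62.9] [373.4 267.8]
scene awl 0.59 [440.  462.7   9.6] [436.7 301. ]
scene awl 0.51 [563.4 426.    9.5] [397.9 328.2]
scene awl 0.67 284 374.15492957746477 255.3556338028169
scene awl 0.67 244 407.25409836065575 336.8524590163934
scene awl 0.64 109 437.302752293578 311.1651376146789
scene awl 0.18 5032 246.50616057233705 208.32094594594594
side lid 0.78 [([323, 160], [496.0, -121.0]), ([309, 212], [452.0, 56.0]), ([267, 232], [506.0, 152.0]), ([207, 205], [661.0, 144.0]), ([268, 140], [652.0, -128.0])]
side lid_handle 0.62 [535.6   5.4 190.2] [285.8 175.7]
side case 0.29 [678.8 311.7   2.7] [165.4 298.3]
side lid_hinge 0.6 [655.3   4.6 142.2] [241.  174.8]
side lid_hinge 0.56 [486.9 316.7  64.8] [236.9 320.2]
side awl 0.73 [488.7 314.1  63.7] [236.8 319.1]
side awl 0.68 [438.2 468.8   9.6] [219.3 409.2]
side awl 0.55 [565.6 428.2  10. ] [176.1 361.6]
side awl 0.52 [ 450.  -295.     0.8] [357.  173.1]
side awl 0.86 297 208.0976430976431 405.84175084175087
side awl 0.72 176 167.0284090909091 369.34090909090907
side awl 0.59 297 235.23905723905725 307.54545454545456
[[0.0, -0.948, -0.318, 81.576], [1.0, 0.0, -0.0, -0.786], [0.0, -0.318, 0.948, -117.258], [0.0, 0.0, 0.0, 1.0]] 373.18975660989804 276.0259212073081 210.37165020110754
```

View pics/c1.png

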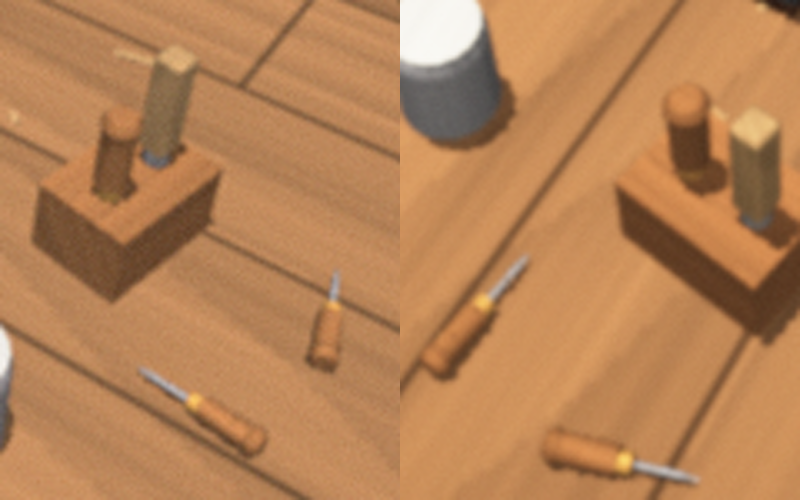

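The crop shows the upright awl in the block (crop left 115,150; right 690,130) as clearly the largest. The two lying ones are smaller, so I choose the block's. I'll move in front of the hasp now.

Request:
step_arm(increments=[{"dx": -0.95,"dy": -1},{"dx": -0.95,"dy": -1},{"dx": -0.95,"dy": -1},{"dx": -0.95,"dy": -1},{"dx": -0.95,"dy": -1}], fingers=50, squeeze=30)

```text
invalid input at $.increments[0]: expected keys dx, dy, dz, wx, wy, wz
```

Request:
step_arm(increments=[{"dx": -0.95,"dy": -1},{"dx": -0.95,"dy": -1},{"dx": -0.95,"dy": -1},{"dx": -0.95,"dy": -1},{"dx": -0.95,"dy": -1}])

```text
invalid input at $.increments[0]: expected keys dx, dy, dz, wx, wy, wz
```

Request:
step_arm(increments=[{"dx": -0.95,"dy": -1},{"dx": -0.95,"dy": -1},{"dx": -0.95,"dy": -1},{"dx": -0.95,"dy": -1},{"dx": -0.95,"dy": -1}])

```text
invalid input at $.increments[0]: expected keys dx, dy, dz, wx, wy, wz
```

Request:
step_arm(increments=[{"wz": -1},{"wz": -1,"wy": -0.5},{"wz": -0.2,"wy": -1},{"wy": -1},{"wy": -1}])

```text
invalid input at $.increments[0]: expected keys dx, dy, dz, wx, wy, wz
```

Request:
step_arm(increments=[{"wy": -1},{"wy": -0.5,"dz": 0.5},{"dz": 0.5},{},{}])

```text
invalid input at $.increments[0]: expected keys dx, dy, dz, wx, wy, wz
```

Run:
```python
from h import *
T=toolT(); print(np.round(T,3).tolist())
w=cap("wrist","w1.png")
marks("wrist",w,["lid_handle","hasp_pivot","hasp_lip","staple_end","case","lid_hinge","jar"])
```

```text
[[-0.957, 0.292, 0.0, 153.062], [0.292, 0.957, 0.0, 502.211], [-0.0, 0.0, -1.0, 256.317], [0.0, 0.0, 0.0, 1.0]]
```

View pics/w1.png

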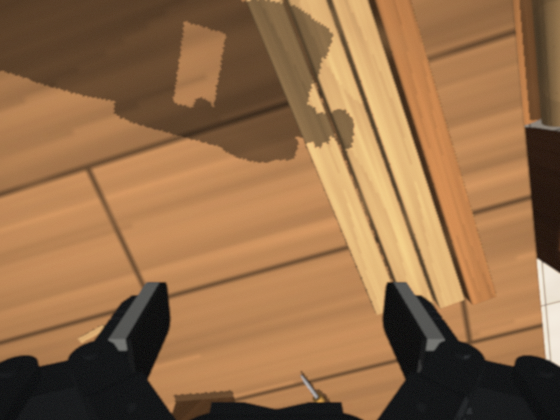

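That picture shows only bench boards, because the moves were refused: every key is required. Repeating the moves in full.

Request:
step_arm(increments=[{"dx": -0.95,"dy": -1,"dz": 0,"wx": 0,"wy": 0,"wz": 0},{"dx": -0.95,"dy": -1,"dz": 0,"wx": 0,"wy": 0,"wz": 0},{"dx": -0.95,"dy": -1,"dz": 0,"wx": 0,"wy": 0,"wz": 0},{"dx": -0.95,"dy": -1,"dz": 0,"wx": 0,"wy": 0,"wz": 0},{"dx": -0.95,"dy": -1,"dz": 0,"wx": 0,"wy": 0,"wz": 0}], fingers=50, squeeze=30)

```text
time_s: 3.4
eef_pos: [230.5, 346.8, 256.4]
ee_rot: [0.0, 0.147, 0.989, 0.0]
force: [0.7, -0.3, 0.0]
grip_width: 0.583
grip_force: 0.0
```

Request:
step_arm(increments=[{"dx": -0.95,"dy": -1,"dz": 0,"wx": 0,"wy": 0,"wz": 0},{"dx": -0.95,"dy": -1,"dz": 0,"wx": 0,"wy": 0,"wz": 0},{"dx": -0.95,"dy": -1,"dz": 0,"wx": 0,"wy": 0,"wz": 0},{"dx": -0.95,"dy": -1,"dz": 0,"wx": 0,"wy": 0,"wz": 0},{"dx": -0.95,"dy": -1,"dz": 0,"wx": 0,"wy": 0,"wz": 0}])

```text
time_s: 3.9
eef_pos: [307.7, 192.6, 256.5]
ee_rot: [0.0, 0.147, 0.989, 0.0]
force: [0.2, 0.1, 0.1]
grip_width: 0.589
grip_force: 0.0
```

Request:
step_arm(increments=[{"dx": -0.95,"dy": -1,"dz": 0,"wx": 0,"wy": 0,"wz": 0},{"dx": -0.95,"dy": -1,"dz": 0,"wx": 0,"wy": 0,"wz": 0},{"dx": -0.95,"dy": -1,"dz": 0,"wx": 0,"wy": 0,"wz": 0},{"dx": -0.95,"dy": -1,"dz": 0,"wx": 0,"wy": 0,"wz": 0},{"dx": -0.95,"dy": -1,"dz": 0,"wx": 0,"wy": 0,"wz": 0}])

```text
time_s: 4.4
eef_pos: [385.0, 38.2, 256.5]
ee_rot: [0.0, 0.147, 0.989, 0.0]
force: [0.6, 0.0, 0.7]
grip_width: 0.583
grip_force: 0.0
```

Request:
step_arm(increments=[{"dx": 0,"dy": 0,"dz": 0,"wx": 0,"wy": 0,"wz": -1},{"dx": 0,"dy": 0,"dz": 0,"wx": 0,"wy": 0,"wz": -1},{"dx": 0,"dy": 0,"dz": 0,"wx": 0,"wy": -1,"wz": -0.2},{"dx": 0,"dy": 0,"dz": 0,"wx": 0,"wy": -1,"wz": 0},{"dx": 0,"dy": 0,"dz": 0,"wx": 0,"wy": -1,"wz": 0}])

```text
time_s: 4.9
eef_pos: [384.6, 39.6, 256.6]
ee_rot: [0.159, 0.032, 0.987, -0.006]
force: [0.6, 0.3, -0.4]
grip_width: 0.587
grip_force: 0.0
```

Request:
step_arm(increments=[{"dx": 0,"dy": 0,"dz": 0.5,"wx": 0,"wy": -1,"wz": 0},{"dx": 0,"dy": 0,"dz": 0.5,"wx": 0,"wy": -1,"wz": 0},{"dx": 0,"dy": 0,"dz": 0,"wx": 0,"wy": 0,"wz": 0}])

```text
time_s: 5.2
eef_pos: [391.8, 39.4, 231.3]
ee_rot: [0.257, 0.032, 0.966, -0.009]
force: [0.1, -0.1, -0.4]
grip_width: 0.58
grip_force: 0.0
```

Run:
```python
from h import *
T=toolT(); print(np.round(T,3).tolist())
w=cap("wrist","w2.png")
marks("wrist",w,["lid_handle","hasp_pivot","hasp_lip","staple_end","case","lid_hinge","jar"])
print(ctrl.sense()["time_s"])
```

```text
[[-0.865, 0.066, 0.497, 391.782], [0.057, 0.998, -0.033, 39.371], [-0.498, -0.0, -0.867, 231.294], [0.0, 0.0, 0.0, 1.0]]
wrist lid_handle 0.75 [534.1   9.9 188.1] [249.7 351.6]
wrist hasp_pivot 0.82 [495.2   8.8 155.4] [244.  285.1]
wrist hasp_lip 0.9 [477.7  10.3 103.8] [246.8 214.5]
wrist staple_end 0.71 [480.2  11.  125.6] [246.6 239.1]
wrist case 0.79 [579.1   3.5   2. ] [256.6 205.7]
wrist case 0.33 [6.588e+02 5.000e-01 1.446e+02] [256.7 355.7]
wrist case 0.32 [496.5   9.5 156.5] [245.1 287.5]
wrist lid_hinge 0.74 [661.4   1.2 146.5] [257.6 358.3]
wrist jar 0.59 [439.  119.1  -2.8] [372.4  87.4]
5.6
```

View pics/w2.png

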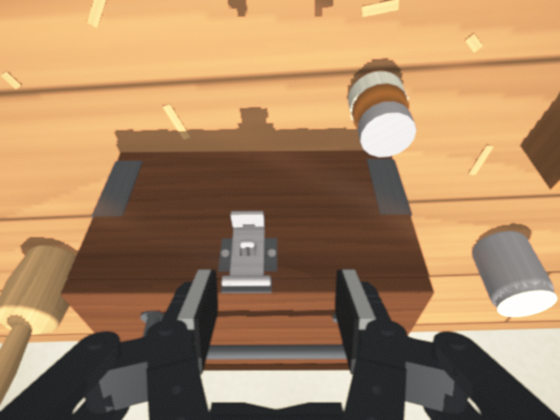

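The wrist picture shows the hasp with its lip at (247,215), the staple at (247,240) and the jar at (385,115), clear of the path. The networks agree: lip near (478,10,105), pivot near (494,10,153). I'll grip the lip's side edges.

Request:
step_arm(increments=[{"dx": -0.43,"dy": -0.95,"dz": 0.4,"wx": 0,"wy": 0,"wz": 0},{"dx": 0,"dy": 0,"dz": 1,"wx": 0,"wy": 0,"wz": 0},{"dx": 0,"dy": 0,"dz": 1,"wx": 0,"wy": 0,"wz": 0},{"dx": 0,"dy": 0,"dz": 1,"wx": 0,"wy": 0,"wz": 0},{"dx": 0,"dy": 0,"dz": 1,"wx": 0,"wy": 0,"wz": 0}])

```text
time_s: 6.1
eef_pos: [456.8, 10.9, 142.4]
ee_rot: [0.259, 0.031, 0.965, -0.009]
force: [1.0, -0.5, 0.4]
grip_width: 0.585
grip_force: 0.0
```

Request:
step_arm(increments=[{"dx": 0,"dy": 0,"dz": 0.5,"wx": 0,"wy": 0,"wz": 0},{"dx": 0,"dy": 0,"dz": 0.5,"wx": 0,"wy": 0,"wz": 0}])

```text
time_s: 6.3
eef_pos: [469.0, 10.2, 120.6]
ee_rot: [0.258, 0.031, 0.966, -0.009]
force: [0.6, -0.3, -0.0]
grip_width: 0.584
grip_force: 0.0
```

Request:
step_arm(increments=[{"dx": 0,"dy": 0,"dz": 0,"wx": 0,"wy": 0,"wz": 0},{"dx": 0,"dy": 0,"dz": 0,"wx": 0,"wy": 0,"wz": 0},{"dx": 0,"dy": 0,"dz": 0,"wx": 0,"wy": 0,"wz": 0},{"dx": 0,"dy": 0,"dz": 0,"wx": 0,"wy": 0,"wz": 0}], fingers=10)

```text
time_s: 6.7
eef_pos: [467.7, 11.7, 121.6]
ee_rot: [0.258, 0.031, 0.966, -0.008]
force: [2.4, 13.0, -2.2]
grip_width: 0.264
grip_force: 30.1
```

Request:
step_arm(increments=[{"dx": 0.25,"dy": 0.06,"dz": -0.37,"wx": 0,"wy": 0,"wz": 0},{"dx": 0.13,"dy": 0,"dz": -0.49,"wx": 0,"wy": 0,"wz": 0},{"dx": 0.01,"dy": 0,"dz": -0.47,"wx": 0,"wy": 0,"wz": 0},{"dx": -0.08,"dy": 0,"dz": -0.46,"wx": 0,"wy": 0,"wz": 0},{"dx": 0,"dy": 0,"dz": 0,"wx": 0,"wy": 0,"wz": 0}])

```text
time_s: 7.2
eef_pos: [439.3, 13.9, 157.7]
ee_rot: [0.259, 0.031, 0.965, -0.009]
force: [0.1, 2.4, -1.7]
grip_width: 0.262
grip_force: 29.8
```

Request:
step_arm(increments=[{"dx": 0,"dy": 0,"dz": 0,"wx": 0,"wy": 0,"wz": 0},{"dx": 0,"dy": 0,"dz": 0,"wx": 0,"wy": 0,"wz": 0},{"dx": 0,"dy": 0,"dz": 0,"wx": 0,"wy": 0,"wz": 0}], fingers=60)

```text
time_s: 7.5
eef_pos: [439.7, 13.5, 156.2]
ee_rot: [0.259, 0.032, 0.965, -0.009]
force: [0.8, 1.6, 0.1]
grip_width: 0.701
grip_force: 0.0
```

Request:
step_arm(increments=[{"dx": 0,"dy": 0,"dz": -1,"wx": 0,"wy": 0,"wz": 0},{"dx": 0,"dy": 0,"dz": -1,"wx": 0,"wy": 0,"wz": 0},{"dx": 0,"dy": 0,"dz": -1,"wx": 0,"wy": 0,"wz": 0},{"dx": 0,"dy": 0,"dz": -1,"wx": 0,"wy": 0,"wz": 0},{"dx": 0,"dy": 0,"dz": 0,"wx": 0,"wy": 0,"wz": 0}])

```text
time_s: 8.0
eef_pos: [390.0, 16.7, 245.2]
ee_rot: [0.261, 0.031, 0.965, -0.01]
force: [1.0, 0.3, 0.1]
grip_width: 0.702
grip_force: 0.0
```

Run:
```python
from h import *
T=toolT(); print(np.round(T,3).tolist())
w=cap("wrist","w3.png")
marks("wrist",w,["lid_handle","hasp_pivot","hasp_lip","lid_hinge","case"])
```

```text
[[-0.862, 0.066, 0.503, 389.969], [0.055, 0.998, -0.035, 16.743], [-0.504, -0.003, -0.864, 245.204], [0.0, 0.0, 0.0, 1.0]]
wrist lid_handle 0.74 [533.8   8.4 186.4] [278.6 329.7]
wrist hasp_pivot 0.56 [492.3   8.7 155.1] [275.6 265.1]
wrist hasp_lip 0.57 [450.4   9.7 138.8] [273.1 210.8]
wrist lid_hinge 0.81 [6.601e+02 3.000e-01 1.437e+02] [278.1 340.5]
wrist case 0.6 [575.9   2.6   1.3] [275.7 193. ]
```

View pics/w3.png

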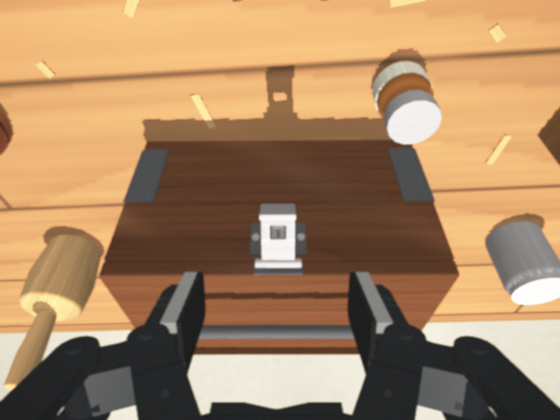

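The hasp now stands out at about 1.0 rad: its lip is at (273,211) and the network gives (450,10,139), against the pivot at (493,9,152). Next I'll straighten the tool, turn it to close along the case's x, and go over the bar.

Request:
step_arm(increments=[{"dx": 0,"dy": 0,"dz": 0,"wx": 0,"wy": 1,"wz": 0},{"dx": 0,"dy": 0,"dz": 0,"wx": 0,"wy": 1,"wz": 0},{"dx": 0,"dy": 0,"dz": 0,"wx": 0,"wy": 1,"wz": 0},{"dx": 0,"dy": 0,"dz": 0,"wx": 0,"wy": 1,"wz": 0},{"dx": 0,"dy": 0,"dz": 0,"wx": 0,"wy": 1,"wz": 0}], fingers=50)

```text
time_s: 8.8
eef_pos: [389.9, 17.0, 242.4]
ee_rot: [-0.003, 0.033, 0.999, -0.0]
force: [-0.4, -0.3, 0.3]
grip_width: 0.583
grip_force: 0.0
```

Request:
step_arm(increments=[{"dx": 0,"dy": 0,"dz": 0,"wx": 0,"wy": 0,"wz": 1},{"dx": 0,"dy": 0,"dz": 0,"wx": 0,"wy": 0,"wz": 1},{"dx": 0,"dy": 0,"dz": 0,"wx": 0,"wy": 0,"wz": 1},{"dx": 0,"dy": 0,"dz": 0,"wx": 0,"wy": 0,"wz": 1},{"dx": 0,"dy": 0,"dz": 0,"wx": 0,"wy": 0,"wz": 1}])

```text
time_s: 9.3
eef_pos: [389.8, 17.0, 242.1]
ee_rot: [-0.001, 0.292, 0.956, -0.0]
force: [-0.4, 0.7, 0.5]
grip_width: 0.589
grip_force: 0.0
```

Request:
step_arm(increments=[{"dx": 0,"dy": 0,"dz": 0,"wx": 0,"wy": 0,"wz": 1},{"dx": 0,"dy": 0,"dz": 0,"wx": 0,"wy": 0,"wz": 1},{"dx": 0,"dy": 0,"dz": 0,"wx": 0,"wy": 0,"wz": 1},{"dx": 0,"dy": 0,"dz": 0,"wx": 0,"wy": 0,"wz": 1},{"dx": 0,"dy": 0,"dz": 0,"wx": 0,"wy": 0,"wz": 1}])

```text
time_s: 9.8
eef_pos: [389.8, 17.0, 242.1]
ee_rot: [-0.001, 0.53, 0.848, -0.001]
force: [0.7, 0.5, 0.2]
grip_width: 0.586
grip_force: 0.0
```

Request:
step_arm(increments=[{"dx": 0,"dy": 0,"dz": 0,"wx": 0,"wy": 0,"wz": 1},{"dx": 0,"dy": 0,"dz": 0,"wx": 0,"wy": 0,"wz": 1},{"dx": 0,"dy": 0,"dz": 0,"wx": 0,"wy": 0,"wz": 1},{"dx": 0,"dy": 0,"dz": 0,"wx": 0,"wy": 0,"wz": 1},{"dx": 0,"dy": 0,"dz": 0,"wx": 0,"wy": 0,"wz": 1}])

```text
time_s: 10.3
eef_pos: [389.8, 17.1, 242.1]
ee_rot: [-0.0, 0.731, 0.682, -0.001]
force: [-0.5, -0.4, 0.3]
grip_width: 0.589
grip_force: 0.0
```

Request:
step_arm(increments=[{"dx": 0.36,"dy": 1,"dz": 0,"wx": 0,"wy": 0,"wz": 0},{"dx": 0.36,"dy": 1,"dz": 0,"wx": 0,"wy": 0,"wz": 0},{"dx": 0.36,"dy": 1,"dz": 0,"wx": 0,"wy": 0,"wz": 0},{"dx": 0.36,"dy": 1,"dz": 0,"wx": 0,"wy": 0,"wz": 0},{"dx": 0.36,"dy": 1,"dz": 0,"wx": 0,"wy": 0,"wz": 0}])

```text
time_s: 10.8
eef_pos: [518.5, 54.2, 241.6]
ee_rot: [-0.0, 0.73, 0.684, -0.001]
force: [0.1, -0.4, -0.1]
grip_width: 0.584
grip_force: 0.0
```

Run:
```python
from h import *
T=toolT(); print(np.round(T,3).tolist(),ctrl.sense()["joints"])
w=cap("wrist")
marks("wrist",w,["lid_handle","lid_hinge","hasp_lip"])
X=np.array([537.7,53.4,195]); print("d/25",(T[:3,:3].T@(X-T[:3,3]))/25)
```

```text
[[0.065, 0.998, -0.002, 518.513], [0.998, -0.065, -0.001, 54.208], [-0.001, -0.002, -1.0, 241.591], [0.0, 0.0, 0.0, 1.0]] [-1.20355315e-01  3.17530998e-01  1.53066882e+00 -1.03217272e-03
  1.29514721e+00 -5.48920294e-02]
wrist lid_handle 0.89 [534.7  11.3 184.7] [311.1 321.6]
wrist lid_hinge 0.74 [660.1   1.9 142.6] [497.6 284.6]
wrist hasp_lip 0.77 [451.5   9.7 137.4] [181.4 288.2]
d/25 [0.01939859 0.77133766 1.86224905]
```

Request:
step_arm(increments=[{"dx": 0,"dy": 0.76,"dz": 0,"wx": 0,"wy": 0,"wz": 0},{"dx": 0,"dy": 0,"dz": 0.86,"wx": 0,"wy": 0,"wz": 0},{"dx": 0,"dy": 0,"dz": 0.8,"wx": 0,"wy": 0,"wz": 0},{"dx": 0,"dy": 0,"dz": 0,"wx": 0,"wy": 0,"wz": 0}])

```text
time_s: 11.4
eef_pos: [534.6, 52.3, 199.0]
ee_rot: [-0.002, 0.73, 0.683, -0.002]
force: [0.2, -0.3, 0.1]
grip_width: 0.585
grip_force: 0.0
```

Request:
step_arm(increments=[{"dx": 0,"dy": 0,"dz": 0,"wx": 0,"wy": 0,"wz": 0},{"dx": 0,"dy": 0,"dz": 0,"wx": 0,"wy": 0,"wz": 0},{"dx": 0,"dy": 0,"dz": 0,"wx": 0,"wy": 0,"wz": 0},{"dx": 0,"dy": 0,"dz": 0,"wx": 0,"wy": 0,"wz": 0},{"dx": 0,"dy": 0,"dz": 0,"wx": 0,"wy": 0,"wz": 0}], fingers=0, squeeze=50)

```text
time_s: 11.9
eef_pos: [537.0, 52.3, 202.4]
ee_rot: [0.001, 0.73, 0.684, 0.0]
force: [2.2, -0.6, 4.6]
grip_width: 0.088
grip_force: 49.0
```

Request:
step_arm(increments=[{"dx": 0,"dy": 0.33,"dz": -0.78,"wx": 0,"wy": 0,"wz": 0},{"dx": 0,"dy": 0.45,"dz": -0.71,"wx": 0,"wy": 0,"wz": 0},{"dx": 0,"dy": 0.56,"dz": -0.63,"wx": 0,"wy": 0,"wz": 0},{"dx": 0,"dy": 0.65,"dz": -0.54,"wx": 0,"wy": 0,"wz": 0},{"dx": 0,"dy": 0,"dz": 0,"wx": 0,"wy": 0,"wz": 0}])

```text
time_s: 12.4
eef_pos: [585.5, 49.6, 270.3]
ee_rot: [-0.001, 0.73, 0.684, -0.001]
force: [-13.8, 1.9, 17.9]
grip_width: 0.089
grip_force: 51.7
```

Run:
```python
from h import *
c=cap("side"); marks("side",c,["lid_handle","hasp_pivot"]); s=ctrl.sense(); print(s["eef_pos"],s["force"],s["grip_width"])
```

```text
side lid_handle 0.7 [584.7   3.4 255.2] [267.1 146.1]
side hasp_pivot 0.71 [526.7   7.7 245.9] [289.7 158.4]
side hasp_pivot 0.68 [483.8   8.5 127.7] [304.3 203.7]
[584.75643285  49.69597804 269.85113508] [-11.74345098   0.95975961  15.45945524] 0.08990868912287919
```

Request:
step_arm(increments=[{"dx": 0,"dy": 0.7,"dz": -0.48,"wx": 0,"wy": 0,"wz": 0},{"dx": 0,"dy": 0.77,"dz": -0.35,"wx": 0,"wy": 0,"wz": 0},{"dx": 0,"dy": 0.83,"dz": -0.18,"wx": 0,"wy": 0,"wz": 0},{"dx": 0,"dy": 0,"dz": 0,"wx": 0,"wy": 0,"wz": 0}])

```text
time_s: 12.95
eef_pos: [644.7, 46.1, 295.3]
ee_rot: [0.001, 0.73, 0.684, 0.001]
force: [0.4, 2.4, 12.7]
grip_width: 0.09
grip_force: 51.7
```

Request:
step_arm(increments=[{"dx": 0,"dy": 0.84,"dz": -0.04,"wx": 0,"wy": 0,"wz": 0},{"dx": 0,"dy": 0.84,"dz": 0.08,"wx": 0,"wy": 0,"wz": 0},{"dx": 0,"dy": 0.4,"dz": 0.1,"wx": 0,"wy": 0,"wz": 0},{"dx": 0,"dy": 0,"dz": 0,"wx": 0,"wy": 0,"wz": 0}])

```text
time_s: 13.35
eef_pos: [696.8, 42.7, 291.8]
ee_rot: [0.002, 0.73, 0.684, 0.002]
force: [6.4, 3.3, 11.4]
grip_width: 0.088
grip_force: 51.6
```

Run:
```python
from h import *
c=cap("side"); marks("side",c,["lid_handle","hasp_pivot"]); s=ctrl.sense(); print(s["eef_pos"],s["force"],s["grip_width"])
a=cap("scene"); marks("scene",a,["lid_handle","rack_hole","rack"])
cv2.imwrite("pics/l1.png",np.hstack([c["frame"][60:360,150:450],a["frame"][100:400,120:420]]))
```

```text
side lid_handle 0.7 [693.7  -2.2 274.6] [225.6 123.6]
side lid_handle 0.69 [657.9   5.6 143.1] [239.9 174.4]
side hasp_pivot 0.61 [655.7   3.2 309. ] [238.4 116.7]
side hasp_pivot 0.41 [443.  120.9   2.6] [296.9 277.4]
[696.25092445  42.70231611 291.97150579] [ 5.83598326  2.0495325  10.61152543] 0.08989110089827267
scene lid_handle 0.89 [693.8   3.9 268.8] [204.2 187.2]
scene rack_hole 0.65 [566.8  16.   69.4] [252.2 230.1]
scene rack 0.62 [486.1 314.8  60.1] [372.5 267.9]
scene rack 0.59 [657.3   1.2 148.4] [220.4 222.1]
scene rack 0.54 [565.1  15.5   8. ] [253.4 247.3]
```

View pics/l1.png

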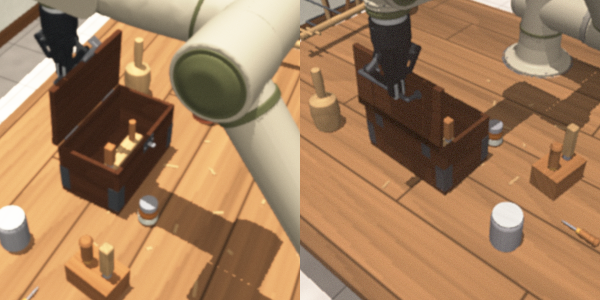

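Both views show the lid near upright and gripped, with the rack, chisel and file visible inside the open case (left image around (125,145)). I'll push it a little further, then release and withdraw upward.

Request:
step_arm(increments=[{"dx": 0,"dy": 0.5,"dz": 0.12,"wx": 0,"wy": 0,"wz": 0},{"dx": 0,"dy": 0,"dz": 0,"wx": 0,"wy": 0,"wz": 0},{"dx": 0,"dy": 0,"dz": 0,"wx": 0,"wy": 0,"wz": 0},{"dx": 0,"dy": 0,"dz": 0,"wx": 0,"wy": 0,"wz": 0}])

```text
time_s: 14.1
eef_pos: [708.5, 41.8, 288.3]
ee_rot: [0.002, 0.73, 0.684, 0.002]
force: [6.7, 2.9, 6.9]
grip_width: 0.091
grip_force: 51.8
```

Request:
step_arm(increments=[{"dx": 0,"dy": 0,"dz": 0,"wx": 0,"wy": 0,"wz": 0},{"dx": 0,"dy": 0,"dz": 0,"wx": 0,"wy": 0,"wz": 0},{"dx": 0,"dy": 0,"dz": 0,"wx": 0,"wy": 0,"wz": 0}], fingers=18)

```text
time_s: 14.4
eef_pos: [708.1, 41.7, 288.3]
ee_rot: [0.001, 0.73, 0.684, 0.001]
force: [3.8, 1.2, 8.2]
grip_width: 0.214
grip_force: 4.3
```

Request:
step_arm(increments=[{"dx": 0,"dy": 0,"dz": -0.5,"wx": 0,"wy": 0,"wz": 0},{"dx": 0,"dy": 0,"dz": -0.8,"wx": 0,"wy": 0,"wz": 0},{"dx": 0,"dy": 0,"dz": -1,"wx": 0,"wy": 0,"wz": 0},{"dx": 0,"dy": 0,"dz": -1,"wx": 0,"wy": 0,"wz": 0},{"dx": 0,"dy": 0,"dz": 0,"wx": 0,"wy": 0,"wz": 0}])

```text
time_s: 14.9
eef_pos: [707.8, 41.4, 372.6]
ee_rot: [0.002, 0.73, 0.684, 0.001]
force: [0.2, -0.1, -0.4]
grip_width: 0.213
grip_force: 0.0
```

Run:
```python
from h import *
for n in ("side","scene"):
    c=cap(n); marks(n,c,["lid_handle","hasp_pivot","lid_hinge","rack_hole","rack"])
print(np.round(toolT(),3).tolist(),ctrl.sense()["force"])
```

```text
side lid_handle 0.77 [704.3  -4.4 270.1] [222.3 123.4]
side lid_handle 0.2 [483.4  12.3 130.2] [303.9 204. ]
side hasp_pivot 0.61 [667.5  -2.3 308.3] [235.  114.2]
side lid_hinge 0.64 [657.    7.5 142.8] [239.8 175.1]
side lid_hinge 0.18 [481.4  11.4 127.5] [304.8 204.9]
side rack_hole 0.95 [568.8  17.3  67.9] [270.  211.6]
side rack 0.87 [568.7  16.7  11.7] [270.  226.9]
scene lid_handle 0.72 [702.6   2.3 266.5] [200.7 189.8]
scene hasp_pivot 0.45 [667.3   0.9 309.4] [210.4 164.7]
scene lid_hinge 0.85 [658.5   2.7 146.8] [220.6 223.2]
scene rack_hole 0.62 [563.8  15.4  69.1] [252.8 229.5]
scene rack 0.67 [668.9   2.3 311.1] [210.3 164.6]
scene rack 0.58 [564.6  14.4   9.3] [253.1 246.7]
[[0.065, 0.998, -0.0, 707.718], [0.998, -0.065, -0.001, 41.388], [-0.001, -0.0, -1.0, 369.035], [0.0, 0.0, 0.0, 1.0]] [ 0.55388638 -0.12031768  0.5149409 ]
```

Request:
step_arm(increments=[{"dx": 0.2,"dy": -1,"dz": 0,"wx": 0,"wy": 0,"wz": 0},{"dx": 0.2,"dy": -1,"dz": 0,"wx": 0,"wy": 0,"wz": 0},{"dx": 0,"dy": -1,"dz": 0,"wx": 0,"wy": 0,"wz": 0},{"dx": 0,"dy": -1,"dz": 0,"wx": 0,"wy": 0,"wz": 0},{"dx": 0,"dy": -1,"dz": 0.5,"wx": 0,"wy": 0,"wz": 0}], fingers=45)

```text
time_s: 16.0
eef_pos: [582.8, 59.6, 358.0]
ee_rot: [0.002, 0.73, 0.684, 0.001]
force: [0.6, -0.2, 0.1]
grip_width: 0.523
grip_force: 0.0
```

Request:
step_arm(increments=[{"dx": 0,"dy": -0.6,"dz": 0.5,"wx": 0,"wy": 0,"wz": 0},{"dx": 0,"dy": 0,"dz": 0,"wx": 0,"wy": 0,"wz": 0}])

```text
time_s: 16.2
eef_pos: [567.1, 60.8, 343.6]
ee_rot: [-0.0, 0.73, 0.684, -0.001]
force: [0.2, -0.6, -0.9]
grip_width: 0.528
grip_force: 0.0
```

Run:
```python
from h import *
print(np.round(toolT(),3).tolist())
w=cap("wrist","w4.png"); marks("wrist",w,["rack_hole","rack","case"])
```

```text
[[0.065, 0.998, -0.002, 567.135], [0.998, -0.065, -0.001, 60.817], [-0.001, -0.002, -1.0, 343.597], [0.0, 0.0, 0.0, 1.0]]
wrist rack_hole 0.87 [568.3  12.1  68.2] [280.4 208.4]
wrist rack 0.58 [565.9  17.5  11.4] [277.7 190.1]
wrist rack 0.43 [440.7 119.5  -2.3] [168.3 111.9]
```

View pics/w4.png

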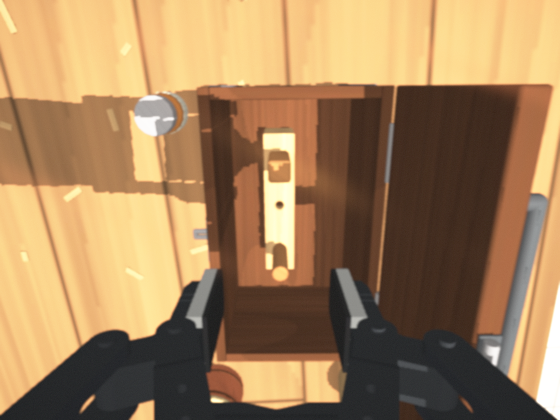

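The picture shows the open case with the rack: free hole at (279,204), chisel at (279,160), file at (279,265). The lid stands at the right. I'll refine the hole by the pixel and go to the awl.

Run:
```python
from h import *
im=cv2.imread("pics/w4.png"); g=cv2.cvtColor(im,cv2.COLOR_BGR2GRAY)[194:216,268:292]
m=(g<100).astype(np.uint8); n,l,st,ce=cv2.connectedComponentsWithStats(m); print(st[1:],ce[1:]+[268,194])
w=cap("wrist")
for k in range(1,n): print(onplane(w,*(ce[k]+[268,194]),68))
```

```text
[[ 9  8  5  4 16]] [[279.1875 203.6875]]
[570.58104956  16.58822863  68.        ]
```

Request:
step_arm(increments=[{"dx": 1,"dy": -0.38,"dz": 0.2,"wx": 0,"wy": 0,"wz": 0},{"dx": 1,"dy": -0.38,"dz": 0.2,"wx": 0,"wy": 0,"wz": 0},{"dx": 1,"dy": -0.38,"dz": 0.2,"wx": 0,"wy": 0,"wz": 0},{"dx": 1,"dy": -0.38,"dz": 0.2,"wx": 0,"wy": 0,"wz": 0},{"dx": 1,"dy": -0.38,"dz": 0.2,"wx": 0,"wy": 0,"wz": 0}])

```text
time_s: 16.95
eef_pos: [529.7, 189.3, 318.9]
ee_rot: [0.0, 0.73, 0.684, -0.0]
force: [-0.2, -1.1, 0.3]
grip_width: 0.531
grip_force: 0.0
```

Request:
step_arm(increments=[{"dx": 1,"dy": -0.38,"dz": 0.6,"wx": 0,"wy": 0,"wz": 0},{"dx": 1,"dy": -0.38,"dz": 0.6,"wx": 0,"wy": 0,"wz": 0},{"dx": 1,"dy": -0.38,"dz": 0.6,"wx": 0,"wy": 0,"wz": 0},{"dx": 1,"dy": -0.38,"dz": 0.6,"wx": 0,"wy": 0,"wz": 0},{"dx": 1,"dy": -0.38,"dz": 0.6,"wx": 0,"wy": 0,"wz": 0}])

```text
time_s: 17.45
eef_pos: [490.5, 317.3, 243.4]
ee_rot: [0.0, 0.73, 0.684, -0.0]
force: [0.9, -0.6, -0.1]
grip_width: 0.527
grip_force: 0.0
```

Request:
step_arm(increments=[{"dx": 0,"dy": 0,"dz": 0,"wx": 0,"wy": 0,"wz": 0},{"dx": 0,"dy": 0,"dz": 0,"wx": 0,"wy": 0,"wz": 0}])

```text
time_s: 17.65
eef_pos: [490.7, 316.3, 243.9]
ee_rot: [0.0, 0.73, 0.684, -0.0]
force: [1.2, -0.3, 0.7]
grip_width: 0.528
grip_force: 0.0
```

Run:
```python
from h import *
print(np.round(toolT(),3).tolist())
w=cap("wrist","w5.png"); marks("wrist",w,["awl","block","block_hole"])
for r in eyes.cut_out("wrist","awl")[:3]:
    v,u=np.nonzero(r["mask"]); print(r["p"],len(u),u.min(),u.max(),v.min(),v.max())
for h in (62,74,136): print(h,pix(w,[488,315,h]))
```

```text
[[0.065, 0.998, -0.0, 490.675], [0.998, -0.065, -0.001, 316.253], [-0.001, 0.0, -1.0, 243.86], [0.0, 0.0, 0.0, 1.0]]
wrist awl 0.95 [441.2 466.7   8.2] [205.6   1.9]
wrist awl 0.7 [485.  310.2  59. ] [269.7 194.3]
wrist awl 0.65 [568.3 420.5   3.3] [355.9  51.4]
wrist block 0.74 [464.9 321.2  -3.9] [249.7 167.4]
wrist block_hole 0.75 [484.2 313.2  61.6] [268.6 191.9]
wrist block_hole 0.37 [440.4 120.4  -0.9] [243.5 339.8]
0.92 533 164 240 0 20
0.86 1057 351 373 0 91
0.8 1893 252 295 182 239
62 [272.9 189.6]
74 [272.8 193.6]
136 [272.2 220.2]
```

View pics/w5.png

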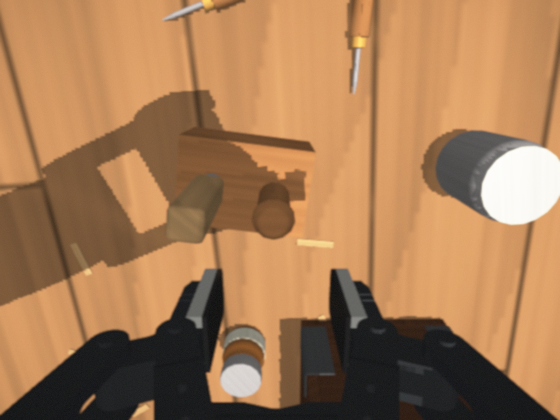

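The picture shows the awl knob at (273,217) and the gouge close by at (190,215), with the lying small awls at (205,5) and (358,60). The knuckles could foul the gouge, so I'll turn a quarter and close along y to pick.

Request:
step_arm(increments=[{"dx": 0,"dy": 0,"dz": 0,"wx": 0,"wy": 0,"wz": -1},{"dx": 0,"dy": 0,"dz": 0,"wx": 0,"wy": 0,"wz": -1},{"dx": 0,"dy": 0,"dz": 0,"wx": 0,"wy": 0,"wz": -1},{"dx": 0,"dy": 0,"dz": 0,"wx": 0,"wy": 0,"wz": -1},{"dx": 0,"dy": 0,"dz": 0,"wx": 0,"wy": 0,"wz": -1}], fingers=50)

```text
time_s: 18.4
eef_pos: [490.6, 315.6, 244.3]
ee_rot: [0.0, 0.527, 0.85, -0.0]
force: [-0.1, -0.4, 0.1]
grip_width: 0.583
grip_force: 0.0
```

Request:
step_arm(increments=[{"dx": 0,"dy": 0,"dz": 0,"wx": 0,"wy": 0,"wz": -1},{"dx": 0,"dy": 0,"dz": 0,"wx": 0,"wy": 0,"wz": -1},{"dx": 0,"dy": 0,"dz": 0,"wx": 0,"wy": 0,"wz": -1},{"dx": 0,"dy": 0,"dz": 0,"wx": 0,"wy": 0,"wz": -1},{"dx": 0,"dy": 0,"dz": 0,"wx": 0,"wy": 0,"wz": -1}])

```text
time_s: 18.9
eef_pos: [490.6, 315.6, 244.3]
ee_rot: [0.0, 0.289, 0.957, -0.0]
force: [0.3, -0.4, -0.5]
grip_width: 0.584
grip_force: 0.0
```

Request:
step_arm(increments=[{"dx": 0,"dy": 0,"dz": 0,"wx": 0,"wy": 0,"wz": -1},{"dx": 0,"dy": 0,"dz": 0,"wx": 0,"wy": 0,"wz": -1},{"dx": 0,"dy": 0,"dz": 0,"wx": 0,"wy": 0,"wz": -1},{"dx": 0,"dy": 0,"dz": 0,"wx": 0,"wy": 0,"wz": -1},{"dx": 0,"dy": 0,"dz": 0,"wx": 0,"wy": 0,"wz": -1}])

```text
time_s: 19.4
eef_pos: [490.6, 315.6, 244.2]
ee_rot: [0.0, 0.031, 1.0, -0.0]
force: [-0.4, -0.0, -0.4]
grip_width: 0.585
grip_force: 0.0
```

Run:
```python
from h import *
T=toolT();print(np.round(T,3).tolist(),ctrl.sense()["joints"][5])
w=cap("wrist"); marks("wrist",w,["awl","block","block_hole"])
for r in eyes.cut_out("wrist","awl")[:3]:
    v,u=np.nonzero(r["mask"]); print(r["p"],len(u),u.min(),u.max(),v.min(),v.max())
for X in ([489,315.5,62],[489,315.5,128],[489,315.5,136]): print(X,pix(w,X))
print((T[:3,:3].T@(np.array([489,315.5,118])-T[:3,3]))/25)
```

```text
[[-0.998, 0.062, 0.0, 490.592], [0.062, 0.998, -0.001, 315.575], [-0.001, -0.001, -1.0, 244.249], [0.0, 0.0, 0.0, 1.0]] -1.1373057788460574
wrist awl 0.95 [569.6 424.6   2.7] [386.3 241. ]
wrist awl 0.85 [487.2 307.3  58.2] [267.2 184.6]
wrist awl 0.55 [441.  467.1   7.3] [438.5 111.6]
wrist block 0.76 [464.1 319.1  -3.2] [279.1 144.9]
wrist block_hole 0.69 [486.4 317.8  62.3] [279.7 184.1]
0.8 1861 252 295 176 232
0.77 1022 352 440 235 254
0.71 1206 430 459 71 164
[489, 315.5, 62] [277.1 187.3]
[489, 315.5, 128] [277.2 213.1]
[489, 315.5, 136] [277.2 217.2]
[ 6.61214869e-02 -2.41654048e-03  5.04992416e+00]
```

Request:
step_arm(increments=[{"dx": 0.09,"dy": -0.06,"dz": 1,"wx": 0,"wy": 0,"wz": 0},{"dx": 0,"dy": 0,"dz": 1,"wx": 0,"wy": 0,"wz": 0},{"dx": 0,"dy": 0,"dz": 1,"wx": 0,"wy": 0,"wz": 0},{"dx": 0,"dy": 0,"dz": 1,"wx": 0,"wy": 0,"wz": 0},{"dx": 0,"dy": 0,"dz": 0.6,"wx": 0,"wy": 0,"wz": 0}])

```text
time_s: 20.15
eef_pos: [487.4, 314.2, 127.1]
ee_rot: [-0.001, 0.034, 0.999, -0.001]
force: [0.2, 1.1, 0.3]
grip_width: 0.585
grip_force: 0.0
```

Request:
step_arm(increments=[{"dx": 0,"dy": 0,"dz": 0.43,"wx": 0,"wy": 0,"wz": 0},{"dx": 0,"dy": 0,"dz": 0,"wx": 0,"wy": 0,"wz": 0}])

```text
time_s: 20.35
eef_pos: [487.5, 314.3, 117.0]
ee_rot: [-0.001, 0.033, 0.999, -0.001]
force: [-0.5, -0.3, 0.6]
grip_width: 0.586
grip_force: 0.0
```

Request:
step_arm(increments=[{"dx": 0,"dy": 0,"dz": 0,"wx": 0,"wy": 0,"wz": 0},{"dx": 0,"dy": 0,"dz": 0,"wx": 0,"wy": 0,"wz": 0},{"dx": 0,"dy": 0,"dz": 0,"wx": 0,"wy": 0,"wz": 0},{"dx": 0,"dy": 0,"dz": 0,"wx": 0,"wy": 0,"wz": 0},{"dx": 0,"dy": 0,"dz": 0,"wx": 0,"wy": 0,"wz": 0}], fingers=5, squeeze=30)

```text
time_s: 20.85
eef_pos: [488.4, 314.8, 119.2]
ee_rot: [0.001, 0.033, 0.999, -0.0]
force: [-0.0, 0.2, 6.2]
grip_width: 0.308
grip_force: 29.5
```

The awl is gripped. Lift, turn back and carry it over the case.

Request:
step_arm(increments=[{"dx": 0,"dy": 0,"dz": -0.5,"wx": 0,"wy": 0,"wz": 0},{"dx": 0,"dy": 0,"dz": -1,"wx": 0,"wy": 0,"wz": 0},{"dx": 0,"dy": 0,"dz": -1,"wx": 0,"wy": 0,"wz": 0},{"dx": 0,"dy": 0,"dz": -1,"wx": 0,"wy": 0,"wz": 0},{"dx": 0,"dy": 0,"dz": -1,"wx": 0,"wy": 0,"wz": 0}])

```text
time_s: 21.35
eef_pos: [487.7, 314.6, 232.3]
ee_rot: [0.0, 0.033, 0.999, -0.001]
force: [0.5, 0.1, -0.1]
grip_width: 0.31
grip_force: 29.6
```

Request:
step_arm(increments=[{"dx": 0,"dy": 0,"dz": -1,"wx": 0,"wy": 0,"wz": 1},{"dx": 0,"dy": 0,"dz": -1,"wx": 0,"wy": 0,"wz": 1},{"dx": 0,"dy": 0,"dz": 0,"wx": 0,"wy": 0,"wz": 1},{"dx": 0,"dy": 0,"dz": 0,"wx": 0,"wy": 0,"wz": 1},{"dx": 0,"dy": 0,"dz": 0,"wx": 0,"wy": 0,"wz": 1}])

```text
time_s: 21.85
eef_pos: [487.7, 314.7, 281.4]
ee_rot: [0.0, 0.292, 0.956, -0.0]
force: [-0.2, 1.0, -0.4]
grip_width: 0.314
grip_force: 29.6
```

Request:
step_arm(increments=[{"dx": 0,"dy": 0,"dz": 0,"wx": 0,"wy": 0,"wz": 1},{"dx": 0,"dy": 0,"dz": 0,"wx": 0,"wy": 0,"wz": 1},{"dx": 0,"dy": 0,"dz": 0,"wx": 0,"wy": 0,"wz": 1},{"dx": 0,"dy": 0,"dz": 0,"wx": 0,"wy": 0,"wz": 1},{"dx": 0,"dy": 0,"dz": 0,"wx": 0,"wy": 0,"wz": 1}])

```text
time_s: 22.35
eef_pos: [487.7, 314.7, 281.3]
ee_rot: [0.0, 0.53, 0.848, -0.0]
force: [-0.3, -0.5, -0.7]
grip_width: 0.307
grip_force: 29.6
```

Request:
step_arm(increments=[{"dx": 0,"dy": 0,"dz": 0,"wx": 0,"wy": 0,"wz": 1},{"dx": 0,"dy": 0,"dz": 0,"wx": 0,"wy": 0,"wz": 1},{"dx": 0,"dy": 0,"dz": 0,"wx": 0,"wy": 0,"wz": 1},{"dx": 0,"dy": 0,"dz": 0,"wx": 0,"wy": 0,"wz": 1},{"dx": 0,"dy": 0,"dz": 0,"wx": 0,"wy": 0,"wz": 1}])

```text
time_s: 22.85
eef_pos: [487.7, 314.7, 281.2]
ee_rot: [0.0, 0.731, 0.682, -0.0]
force: [-0.2, -0.1, -0.5]
grip_width: 0.315
grip_force: 29.6
```

Request:
step_arm(increments=[{"dx": -0.97,"dy": 0.34,"dz": 0,"wx": 0,"wy": 0,"wz": 0},{"dx": -0.97,"dy": 0.34,"dz": 0,"wx": 0,"wy": 0,"wz": 0},{"dx": -0.97,"dy": 0.34,"dz": 0,"wx": 0,"wy": 0,"wz": 0},{"dx": -0.97,"dy": 0.34,"dz": 0,"wx": 0,"wy": 0,"wz": 0},{"dx": -0.97,"dy": 0.34,"dz": 0,"wx": 0,"wy": 0,"wz": 0}])

```text
time_s: 23.35
eef_pos: [522.3, 190.0, 281.4]
ee_rot: [0.0, 0.73, 0.684, -0.0]
force: [0.1, 0.4, -0.6]
grip_width: 0.311
grip_force: 29.6
```

Request:
step_arm(increments=[{"dx": -0.97,"dy": 0.34,"dz": 0,"wx": 0,"wy": 0,"wz": 0},{"dx": -0.97,"dy": 0.34,"dz": 0,"wx": 0,"wy": 0,"wz": 0},{"dx": -0.97,"dy": 0.34,"dz": 0,"wx": 0,"wy": 0,"wz": 0},{"dx": -0.97,"dy": 0.34,"dz": 0,"wx": 0,"wy": 0,"wz": 0},{"dx": -0.97,"dy": 0.34,"dz": 0,"wx": 0,"wy": 0,"wz": 0}])

```text
time_s: 23.85
eef_pos: [556.8, 66.2, 281.6]
ee_rot: [0.0, 0.73, 0.684, -0.0]
force: [-0.7, 0.4, -0.6]
grip_width: 0.314
grip_force: 29.6
```

Request:
step_arm(increments=[{"dx": -0.97,"dy": 0.34,"dz": 0,"wx": 0,"wy": 0,"wz": 0},{"dx": -0.97,"dy": 0.34,"dz": 0,"wx": 0,"wy": 0,"wz": 0},{"dx": 0,"dy": 0,"dz": 0,"wx": 0,"wy": 0,"wz": 0}])

```text
time_s: 24.15
eef_pos: [571.0, 15.2, 281.3]
ee_rot: [0.001, 0.731, 0.682, -0.001]
force: [0.1, 0.4, -0.4]
grip_width: 0.311
grip_force: 29.6
```

Run:
```python
from h import *
T=toolT();print(np.round(T,3).tolist())
w=cap("wrist","w6.png"); marks("wrist",w,["awl","rack_hole","rack"])
cv2.imwrite("pics/w6c.png",cv2.resize(w["frame"][120:380,150:410],(780,600)))
print("tip expected",pix(w,world({"W":T},[0,0,111])))
```

```text
[[0.069, 0.998, -0.0, 570.969], [0.998, -0.069, -0.002, 15.189], [-0.002, -0.0, -1.0, 281.253], [0.0, 0.0, 0.0, 1.0]]
wrist rack_hole 0.68 [569.5  15.5  67.4] [274.4 178.5]
wrist rack 0.87 [563.9  15.   11.6] [269.3 166.6]
tip expected [276.2 216.7]
```

View pics/w6c.png

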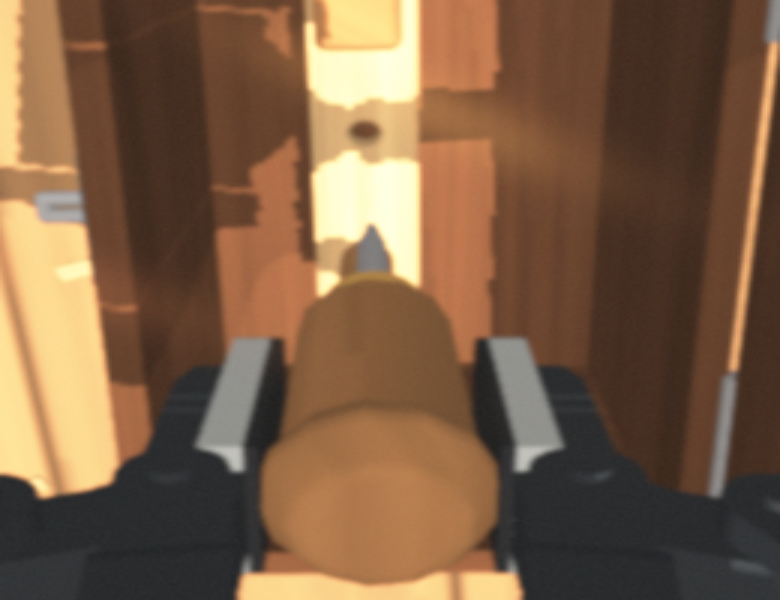

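The crop shows the hole at crop (365,130), i.e. pixel (271.7,176.3), and the awl tip at crop (371,226), i.e. pixel (273.7,217.9). I'll measure one against the other.

Run:
```python
from h import *
T=toolT(); w=cap("wrist")
h=onplane(w,271.7,176.3,68); t=onplane(w,273.7,217.9,T[2,3]-111)
print(h,t,"tool units",(T[:3,:3].T@(h-t))/25, "h vs tcp",(T[:3,:3].T@(h-T[:3,3]))/25)
for n in ("side","scene"):
    c=cap(n); marks(n,c,["rack_hole","awl"])
```

```text
[566.65559192  21.2629229   68.        ] [568.70349172  17.68553356 170.27595418] tool units [ 0.14117888 -0.09120927  4.09090812] h vs tcp [ 0.1083852  -0.1566166   8.53093598]
side rack_hole 0.68 [567.3  16.   69.5] [270.8 211. ]
side rack_hole 0.36 [488.4 315.5  58.9] [236.7 321. ]
side awl 0.84 [566.9 426.6   9.4] [176.  360.8]
side awl 0.72 [568.9  16.6 226.6] [270.6 161.6]
side awl 0.67 [437.  467.3   8.5] [220.3 409.1]
scene rack_hole 0.68 [565.8  14.8  68.2] [252.1 230.1]
scene rack_hole 0.46 [572.5  17.9 223. ] [248.9 181.5]
scene awl 0.8 [570.7  18.9 226.3] [249.6 180.1]
scene awl 0.62 [436.5 463.6  11.1] [437.9 299.8]
scene awl 0.5 [566.4 425.2   9.5] [397.  328.9]
```

Request:
step_arm(increments=[{"dx": 0.06,"dy": -0.09,"dz": 0.8,"wx": 0,"wy": 0,"wz": 0},{"dx": 0,"dy": 0,"dz": 0.8,"wx": 0,"wy": 0,"wz": 0},{"dx": 0,"dy": 0,"dz": 0.8,"wx": 0,"wy": 0,"wz": 0},{"dx": 0,"dy": 0,"dz": 0.8,"wx": 0,"wy": 0,"wz": 0},{"dx": 0,"dy": 0,"dz": 0,"wx": 0,"wy": 0,"wz": 0}])

```text
time_s: 25.2
eef_pos: [567.4, 19.5, 198.6]
ee_rot: [-0.002, 0.73, 0.684, -0.002]
force: [0.1, -0.4, -0.4]
grip_width: 0.315
grip_force: 29.6
```

Run:
```python
from h import *
T=toolT();print(np.round(T[:3,3],2))
w=cap("wrist"); 
print("tip expected",pix(w,world({"W":T},[0,0,111])))
cv2.imwrite("pics/w7c.png",cv2.resize(w["frame"][160:280,215:335],(600,600),interpolation=cv2.INTER_CUBIC))
```

```text
[567.43  19.52 198.58]
tip expected [276.2 216.7]
```

View pics/w7c.png

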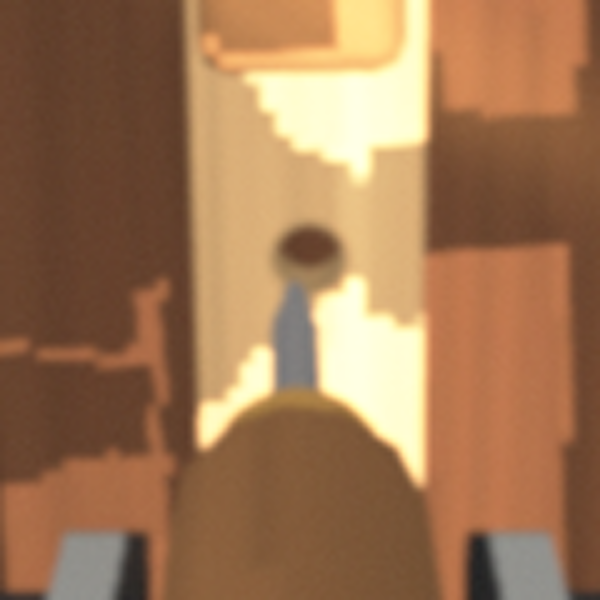

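The tip is at crop (294,285) and the hole at (309,256). Their comparison gives a shift of −2 mm in tool x and +2 mm in tool y.

Request:
step_arm(increments=[{"dx": -0.08,"dy": 0.08,"dz": 0,"wx": 0,"wy": 0,"wz": 0},{"dx": 0,"dy": 0,"dz": 0.4,"wx": 0,"wy": 0,"wz": 0},{"dx": 0,"dy": 0,"dz": 0.4,"wx": 0,"wy": 0,"wz": 0},{"dx": 0,"dy": 0,"dz": 0.4,"wx": 0,"wy": 0,"wz": 0},{"dx": 0,"dy": 0,"dz": 0,"wx": 0,"wy": 0,"wz": 0}])

```text
time_s: 25.75
eef_pos: [569.6, 17.2, 169.1]
ee_rot: [-0.001, 0.73, 0.684, -0.001]
force: [-0.2, 0.1, -0.2]
grip_width: 0.313
grip_force: 29.6
```

Run:
```python
from h import *
T=toolT();print(np.round(T[:3,3],2),ctrl.sense()["force"])
w=cap("wrist"); 
cv2.imwrite("pics/w8c.png",cv2.resize(w["frame"][160:280,215:335],(600,600),interpolation=cv2.INTER_CUBIC))
```

```text
[569.62  17.2  169.12] [-0.23479509  0.10899134 -0.20361127]
```

View pics/w8c.png

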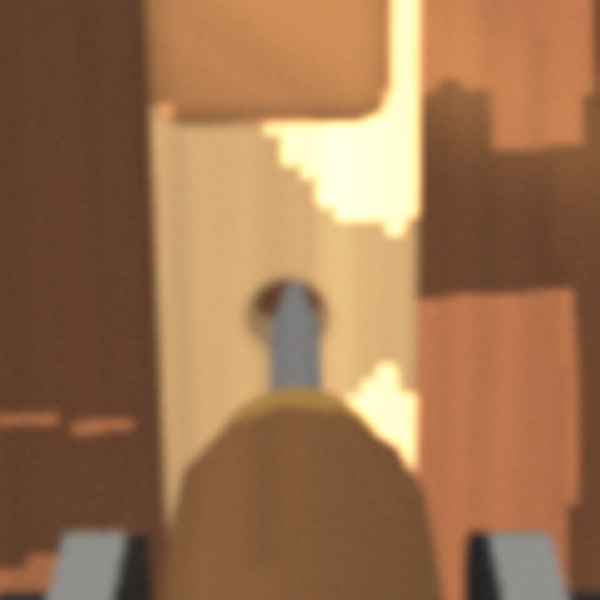

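The tip has entered the hole: hole at crop (288,312), shaft at crop (295,306). I'll trim by about 1 mm and lower it.

Request:
step_arm(increments=[{"dx": -0.03,"dy": -0.04,"dz": 0.4,"wx": 0,"wy": 0,"wz": 0},{"dx": 0,"dy": 0,"dz": 0.4,"wx": 0,"wy": 0,"wz": 0},{"dx": 0,"dy": 0,"dz": 0.4,"wx": 0,"wy": 0,"wz": 0},{"dx": 0,"dy": 0,"dz": 0.3,"wx": 0,"wy": 0,"wz": 0},{"dx": 0,"dy": 0,"dz": 0,"wx": 0,"wy": 0,"wz": 0}])

```text
time_s: 26.3
eef_pos: [568.8, 16.4, 132.1]
ee_rot: [-0.001, 0.73, 0.684, -0.001]
force: [-0.2, -0.3, -1.2]
grip_width: 0.31
grip_force: 29.7
```

Request:
step_arm(increments=[{"dx": 0,"dy": 0,"dz": 0.1,"wx": 0,"wy": 0,"wz": 0},{"dx": 0,"dy": 0,"dz": 0.08,"wx": 0,"wy": 0,"wz": 0},{"dx": 0,"dy": 0,"dz": 0,"wx": 0,"wy": 0,"wz": 0}])

```text
time_s: 26.6
eef_pos: [569.3, 16.4, 128.9]
ee_rot: [0.0, 0.73, 0.684, -0.0]
force: [-0.4, 0.5, -0.6]
grip_width: 0.314
grip_force: 29.7
```

Run:
```python
from h import *
T=toolT();print(np.round(T[:3,3],2),ctrl.sense()["force"])
for n in ("side","scene"):
    c=cap(n); marks(n,c,["awl","lid_handle"])
```

```text
[569.32  16.39 128.94] [-0.37050678  0.5082237  -0.63707205]
side awl 0.63 [437.5 465.6  10.1] [220.5 407.8]
side awl 0.58 [566.3  17.6  72.9] [270.9 210.6]
side awl 0.53 [566.   18.9   9.7] [270.6 228.4]
side awl 0.51 [569.2 425.5  12.1] [175.2 359.2]
scene awl 0.53 [564.3 425.5  10.1] [397.6 328.2]
scene awl 0.52 [436.8 465.7  12. ] [438.8 300.1]
scene awl 0.46 [489.7 310.8  60.2] [370.2 268. ]
scene lid_handle 0.87 [703.8   1.8 266. ] [200.2 190.1]
```

Request:
step_arm(increments=[{"dx": 0,"dy": 0,"dz": 0.1,"wx": 0,"wy": 0,"wz": 0},{"dx": 0,"dy": 0,"dz": 0,"wx": 0,"wy": 0,"wz": 0},{"dx": 0,"dy": 0,"dz": 0,"wx": 0,"wy": 0,"wz": 0}])

```text
time_s: 27.2
eef_pos: [569.3, 16.4, 126.3]
ee_rot: [0.0, 0.73, 0.684, -0.0]
force: [0.1, 0.7, -0.7]
grip_width: 0.313
grip_force: 29.7
```

Request:
step_arm(increments=[{"dx": 0,"dy": 0,"dz": 0.06,"wx": 0,"wy": 0,"wz": 0},{"dx": 0,"dy": 0,"dz": 0,"wx": 0,"wy": 0,"wz": 0},{"dx": 0,"dy": 0,"dz": 0,"wx": 0,"wy": 0,"wz": 0}])

```text
time_s: 27.5
eef_pos: [569.5, 16.3, 125.3]
ee_rot: [0.001, 0.73, 0.684, -0.0]
force: [-0.2, -0.9, 2.8]
grip_width: 0.317
grip_force: 29.8
```

Request:
step_arm(increments=[{"dx": 0,"dy": 0,"dz": 0.05,"wx": 0,"wy": 0,"wz": 0},{"dx": 0,"dy": 0,"dz": 0,"wx": 0,"wy": 0,"wz": 0}])

```text
time_s: 27.7
eef_pos: [569.9, 16.3, 125.1]
ee_rot: [0.001, 0.73, 0.684, 0.0]
force: [-3.1, 0.1, 12.0]
grip_width: 0.314
grip_force: 30.1
```

Request:
step_arm(increments=[{"dx": 0,"dy": 0,"dz": 0,"wx": 0,"wy": 0,"wz": 0},{"dx": 0,"dy": 0,"dz": 0,"wx": 0,"wy": 0,"wz": 0},{"dx": 0,"dy": 0,"dz": 0,"wx": 0,"wy": 0,"wz": 0},{"dx": 0,"dy": 0,"dz": 0,"wx": 0,"wy": 0,"wz": 0}], fingers=48)

```text
time_s: 28.1
eef_pos: [569.2, 16.4, 123.4]
ee_rot: [0.0, 0.73, 0.684, -0.001]
force: [-0.1, 0.4, 0.1]
grip_width: 0.561
grip_force: 0.0
```

Request:
step_arm(increments=[{"dx": 0,"dy": 0,"dz": -0.4,"wx": 0,"wy": 0,"wz": 0},{"dx": 0,"dy": 0,"dz": -0.8,"wx": 0,"wy": 0,"wz": 0},{"dx": 0,"dy": 0,"dz": -1,"wx": 0,"wy": 0,"wz": 0},{"dx": 0,"dy": 0,"dz": -1,"wx": 0,"wy": 0,"wz": 0},{"dx": 0,"dy": 0,"dz": -1,"wx": 0,"wy": 0,"wz": 0}])

```text
time_s: 28.6
eef_pos: [569.2, 16.5, 230.5]
ee_rot: [0.001, 0.73, 0.684, -0.0]
force: [-0.4, -1.0, -0.5]
grip_width: 0.562
grip_force: 0.0
```

Run:
```python
from h import *
T=toolT();print(np.round(T[:3,3],2),ctrl.sense()["force"])
c=cap("side"); marks("side",c,["awl","lid_handle","rack","jar","tin","mallet","drum"])
c=cap("scene"); marks("scene",c,["awl","lid_handle"])
w=cap("wrist"); marks("wrist",w,["awl","rack_hole"])
print(pix(w,[569,16.5,68]),pix(w,[569,16.5,142]))
cv2.imwrite("pics/w9c.png",np.hstack([w["frame"][60:360,130:430],cv2.resize(c["frame"][130:280,170:320],(300,300))]))
```

```text
[569.23  16.49 230.5 ] [-0.43533091 -0.99333355 -0.49212728]
side awl 0.84 [569.6  17.8  73. ] [269.7 210.2]
side awl 0.74 [566.5  16.6  68.7] [271.  211.5]
side awl 0.65 [565.5 428.4  10.6] [176.  361.6]
side awl 0.62 [435.8 467.3   8.1] [220.9 409.5]
side lid_handle 0.93 [701.6  -4.9 273.7] [223.3 122.3]
side rack 0.64 [566.9  19.1  14.1] [270.2 227.1]
side jar 0.89 [442.1 125.1   2.5] [296.4 278.9]
side jar 0.36 [657.1   5.4 142.6] [240.2 174.6]
side tin 0.9 [677.5 312.3  -1.2] [166.  299.7]
side mallet 0.58 [442.9 124.3   1.4] [296.2 278.8]
side mallet 0.54 [ 6.740e+02 -2.864e+02 -2.000e-01] [285.9 151.7]
side drum 0.92 [ 453.4 -291.2    0.5] [355.4 173.6]
scene awl 0.74 [438.  468.4   9.7] [439.5 301.7]
scene awl 0.48 [564.1 425.6   9.4] [397.6 328.3]
scene lid_handle 0.78 [ 7.058e+02 -5.000e-01  2.656e+02] [198.7 190.3]
wrist awl 0.93 [563.5   8.8  66.3] [269.7 204.6]
wrist rack_hole 0.56 [566.9  11.8  65.4] [273.7 200.3]
[276.  195.3] [276.1 230.7]
```

View pics/w9c.png

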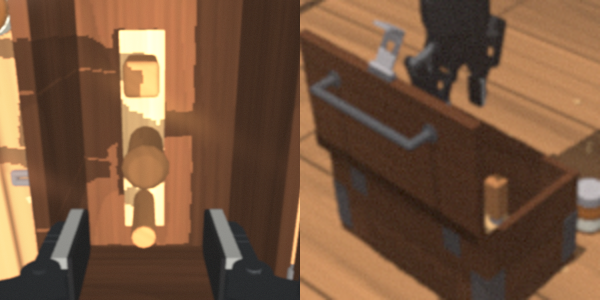

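The awl stands upright in the middle hole: knob at pixel (276,225), where (276,226) is expected. It is seated, the lid is open, and the bystanders are where they were. Handing in.

```bash
python3 -c "
from h import *
print(finish_job())"
```

```text
the job is handed in; nothing more can be done
None
```

I handed the job in at about 29 s of robot time, with no verdict returned: the hasp is off its staple, the lid stands open at about 1.59 rad, the awl is seated upright in the rack's middle hole, and the drum, mallet, tin and jar are where they stood.

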